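Heft three clay tins, rack the part-used ones, hold the full one over the bowl

ROBOT

A 6-joint arm with a two-finger parallel gripper is mounted at the origin on a cart in front of the work surface, level with it; the furniture and walls round the work are solid. World frame = base frame: x ahead of the robot, y to its left, z up, the work surface at z = 0. Lengths are in m, angles in degrees, forces in N, time in s.
With the tool pointing down it reaches from about 0.25 to 0.725 m from the base axis. Payload 9.7 kg.
Tool frame: the origin (TCP) lies midway between the tips of the shut fingers; the grasp point (between the pads) lies 19 mm behind it; z points along the fingers, y is the line along which they close (so a half turn about z gives the same grasp; the last joint's range is limited). The gripper opens to 85 mm and grips with 20 to 120 N. Pads are 22 mm wide; open, the fingers measure 114 mm over their backs; the gripper's body (76 mm by 85 mm) begins 54 mm behind the grasp point. The pads swing forward as they close: fully open they stand 13 mm farther back than shut.
Start: joints at [-72.766, 4.979, 10.078, 95.1, 0, 90], TCP at [0.163, -0.525, 0.231] pointing down, gripper open.
Joint ranges: [-179.16, 179.16], [-48.56, 103.87], [-65.8, 70.77], [-126.05, 130.52], [-82.76, 87.17], [-180, 180]. Speed limits (degrees/s): [127.2, 127.2, 147.25, 180, 180, 180].

INTERFACE

Orientations are given as [roll, pitch, yaw] about the fixed x, y, z axes, in that order (R = Rz(yaw) Ry(pitch) Rx(roll)).
In Python, from workcell import bot gives the robot as it stands. The module is installed in compiled form; this text tells all that it offers.
- The arm moves only by the tool send_rows, never from a script. Its argument "moves" is one flat list of numbers, 7 for each row, row after row: the shift along the world's x, y, z normalised to -1 to 1, where 1 is 0.025 m, then the turn, a rotation vector about the world's x, y, z normalised to -1 to 1, where 1 is 0.15 rad, then the closure, from -1 (fully open) to 1 (shut), so that 0 is half open. A call has 1 to 8 rows; each row shifts and turns the commanded pose from where the row before left it; what a row does not reach is not made up. A row lasts 1/8 s, in which the tool goes at most 62.5 mm and 10.7 degrees, less where a joint would pass 70% of its speed; a pose out of reach is approached as far as the arm can. A call with a number of a shift or a turn outside -1 to 1 is refused whole. A call with a gripper value outside its range is refused whole. The fingers move at their own pace and stop on an object; "squeeze" is the grip in N (left out, the last holds). Time passes only in rows, so rows that do not move let the fingers close. It gives the time, the measured TCP pose, the force, the opening and the grip force at its end, in the units of the state.
- bot.get_obs(): the state, without advancing time (a new reading comes with each control period).
- bot.camera(name): name is "scene" or "side" or "wrist"; returns a dict with "color" (480x640x3 uint8, red, green, blue), "camera_matrix" (3x3 intrinsics, pixels), "R" (3x3) and "t" (3): a world point X has camera coordinates R X + t. Camera axes: x right, y down, z forward; pixel columns grow to the right and rows downward; lengths in m; the calibration is good to about 2 mm. A picture is of the moment at which its call begins. There is no depth.
- bot.job_done(): hands the job in; it is judged then, once.
Trained networks look in the newest picture that a camera, given by its name, has taken for a name from the list of things; names that differ only in an ending like _2 or _b are one class to them, and where a whole thing is asked for, a point or a joint stands for the part that bears it (a point fixed in the world has none). Each returns a list of dicts, best first, with "p" (0 to 1); they miss things now and then, are a little off and sometimes report something else, mostly with a low value. They report only what shows in the picture. A call takes as long as a camera call. They do not tell look-alikes from the thing itself.
- bot.boxes_of(camera, query): "extent" ([left, top, right, bottom] in pixels, round what is visible of it).
- bot.trace(camera, query): "region" (480x640 bool, what is visible of it) and "extent" ([left, top, right, bottom] in pixels, round what is visible of it).
- bot.landmark_of(camera, query): "pixel" ([column, row] in pixels: a listed point, or the origin of a listed thing).
The state is a dict: "time": time; "q": joint angles; "qd": joint speeds; "joint_efforts": joint torques, N m; "ee_pos": TCP position; "tcp_rot": TCP orientation; "wrist_force": force on the tool from outside, world axes, zero at the start; "torque": the same for the moment, N m; "opening": finger opening in m; "grasp_force": force on a finger pad.
Only numpy, scipy, OpenCV 4.12 (cv2) and the standard library are available. Lean on these libraries where they do the work, as an engineer would, in place of code of your own. Each camera call takes 0.05 s, during which the arm holds its last target. There are 200 camera calls.

TASK

Three identical closed tins of solid cocoa butter stand on the table; one is full and the other two are part used. Find the full one, which is the heaviest, by lifting them; put the two lighter ones away in the wooden rack, each upright and fully down in a seat of its own, and finish holding the full one upright and still in the gripper over the middle of the steel bowl of white powder, its base about 10 cm above the rim, ready for the soap maker to open. Do not tip a tin over, and do not disturb the bowl, the clip-top jar or the wooden stamp.

Things in the scene. Friction and masses are not known exactly. Their poses are not given: they have to be found in the camera images.
- tin_a: plain aluminium screw-top tin, closed, an upright cylinder of diameter 62 mm, 96 mm tall; origin at the centre of its underside, z up through the lid. The three tins look the same and any of them may be the full one; they weigh 0.1 to 0.45 kg with contents, the heaviest at least 0.12 kg more than the next. The cake of butter inside may shift a few mm
- tin_b: a tin like tin_a: same shape, size and look; its weight differs
- tin_c: a tin like tin_a: same shape, size and look; its weight differs
- rack: oak board with three round blind seats in a row, 100 mm (x) by 330 mm (y), top 28 mm above the table, fixed to the table; origin at the centre of its underside, on the table; x across the board, away from the robot; y along the row of seats, to the robot's left. Empty at the start
- seat_1 (a point): centre of the floor of the rack's left seat (104 mm along the rack's +y from the middle one), 12 mm above the table; each seat is 67 mm wide and 16 mm deep, its mouth chamfered
- seat_2 (a point): centre of the floor of the rack's middle seat, like seat_1
- seat_3 (a point): centre of the floor of the rack's right seat, like seat_1
- bowl: wide spun-steel bowl with white powder and lumps in it, 330 mm across the rim, 116 mm tall, standing loose on the table; origin at the centre of its underside
- clip_jar: bystander: glass clip-top jar, 78 x 63 x 81 mm, origin at the centre of its underside
- stamp: bystander: turned wooden soap stamp, 36 x 36 x 64 mm, origin at the centre of its underside
Not all that is in view belongs to the job. What is shaped like the tin_c but green is not meant.

How it is judged (in metres and radians):
On the way:
1. the two lighter tins stand released in seats of the rack ((((((horizontal distance between tin_b and seat_1 below 0.006 m and z of tin_b in the frame of seat_1 between -0.004 and 0.004 m) or (horizontal distance between tin_b and seat_2 below 0.006 m and z of tin_b in the frame of seat_2 between -0.004 and 0.004 m) or (horizontal distance between tin_b and seat_3 below 0.006 m and z of tin_b in the frame of seat_3 between -0.004 and 0.004 m)) and angle between tin_b's own z axis and vertical below 0.06 rad and linear speed of tin_b below 0.02 m/s and contact force between each of the fingers, the arm and tin_b below 0.1 N and contact force between tin_b and rack between 0.3 and 3.1 N) and (((horizontal distance between tin_c and seat_1 below 0.006 m and z of tin_c in the frame of seat_1 between -0.004 and 0.004 m) or (horizontal distance between tin_c and seat_2 below 0.006 m and z of tin_c in the frame of seat_2 between -0.004 and 0.004 m) or (horizontal distance between tin_c and seat_3 below 0.006 m and z of tin_c in the frame of seat_3 between -0.004 and 0.004 m)) and angle between tin_c's own z axis and vertical below 0.06 rad and linear speed of tin_c below 0.02 m/s and contact force between each of the fingers, the arm and tin_c below 0.1 N and contact force between tin_c and rack between 0.3 and 3.1 N)) or ((((horizontal distance between tin_a and seat_1 below 0.006 m and z of tin_a in the frame of seat_1 between -0.004 and 0.004 m) or (horizontal distance between tin_a and seat_2 below 0.006 m and z of tin_a in the frame of seat_2 between -0.004 and 0.004 m) or (horizontal distance between tin_a and seat_3 below 0.006 m and z of tin_a in the frame of seat_3 between -0.004 and 0.004 m)) and angle between tin_a's own z axis and vertical below 0.06 rad and linear speed of tin_a below 0.02 m/s and contact force between each of the fingers, the arm and tin_a below 0.1 N and contact force between tin_a and rack between 0.3 and 3.1 N) and (((horizontal distance between tin_c and seat_1 below 0.006 m and z of tin_c in the frame of seat_1 between -0.004 and 0.004 m) or (horizontal distance between tin_c and seat_2 below 0.006 m and z of tin_c in the frame of seat_2 between -0.004 and 0.004 m) or (horizontal distance between tin_c and seat_3 below 0.006 m and z of tin_c in the frame of seat_3 between -0.004 and 0.004 m)) and angle between tin_c's own z axis and vertical below 0.06 rad and linear speed of tin_c below 0.02 m/s and contact force between each of the fingers, the arm and tin_c below 0.1 N and contact force between tin_c and rack between 0.3 and 3.1 N)) or ((((horizontal distance between tin_a and seat_1 below 0.006 m and z of tin_a in the frame of seat_1 between -0.004 and 0.004 m) or (horizontal distance between tin_a and seat_2 below 0.006 m and z of tin_a in the frame of seat_2 between -0.004 and 0.004 m) or (horizontal distance between tin_a and seat_3 below 0.006 m and z of tin_a in the frame of seat_3 between -0.004 and 0.004 m)) and angle between tin_a's own z axis and vertical below 0.06 rad and linear speed of tin_a below 0.02 m/s and contact force between each of the fingers, the arm and tin_a below 0.1 N and contact force between tin_a and rack between 0.3 and 3.1 N) and (((horizontal distance between tin_b and seat_1 below 0.006 m and z of tin_b in the frame of seat_1 between -0.004 and 0.004 m) or (horizontal distance between tin_b and seat_2 below 0.006 m and z of tin_b in the frame of seat_2 between -0.004 and 0.004 m) or (horizontal distance between tin_b and seat_3 below 0.006 m and z of tin_b in the frame of seat_3 between -0.004 and 0.004 m)) and angle between tin_b's own z axis and vertical below 0.06 rad and linear speed of tin_b below 0.02 m/s and contact force between each of the fingers, the arm and tin_b below 0.1 N and contact force between tin_b and rack between 0.3 and 3.1 N)))), for 0.2 s.
At the end, for the whole second after the job is handed in: the heaviest tin is held by the fingers alone, tilted < 0.2 rad, still, its base 150 to 300 mm above the table, within 80 mm of the bowl's centre from above; the lighter two (each weighing < 3.1 N on the rack) stand free in seats, 6 mm or less off centre, 4 mm off the floor, tilted < 0.06 rad (((height (world z) of tin_a between 0.15 and 0.3 m and horizontal distance between tin_a and bowl below 0.08 m and angle between tin_a's own z axis and vertical below 0.2 rad and linear speed of tin_a below 0.03 m/s and contact force between the fingers and tin_a above 2 N and contact force between tin_a and bowl below 0.1 N and contact force between tin_a and rack below 0.1 N and (((horizontal distance between tin_b and seat_1 below 0.006 m and z of tin_b in the frame of seat_1 between -0.004 and 0.004 m) or (horizontal distance between tin_b and seat_2 below 0.006 m and z of tin_b in the frame of seat_2 between -0.004 and 0.004 m) or (horizontal distance between tin_b and seat_3 below 0.006 m and z of tin_b in the frame of seat_3 between -0.004 and 0.004 m)) and angle between tin_b's own z axis and vertical below 0.06 rad and linear speed of tin_b below 0.02 m/s and contact force between each of the fingers, the arm and tin_b below 0.1 N and contact force between tin_b and rack between 0.3 and 3.1 N) and (((horizontal distance between tin_c and seat_1 below 0.006 m and z of tin_c in the frame of seat_1 between -0.004 and 0.004 m) or (horizontal distance between tin_c and seat_2 below 0.006 m and z of tin_c in the frame of seat_2 between -0.004 and 0.004 m) or (horizontal distance between tin_c and seat_3 below 0.006 m and z of tin_c in the frame of seat_3 between -0.004 and 0.004 m)) and angle between tin_c's own z axis and vertical below 0.06 rad and linear speed of tin_c below 0.02 m/s and contact force between each of the fingers, the arm and tin_c below 0.1 N and contact force between tin_c and rack between 0.3 and 3.1 N)) or (height (world z) of tin_b between 0.15 and 0.3 m and horizontal distance between tin_b and bowl below 0.08 m and angle between tin_b's own z axis and vertical below 0.2 rad and linear speed of tin_b below 0.03 m/s and contact force between the fingers and tin_b above 2 N and contact force between tin_b and bowl below 0.1 N and contact force between tin_b and rack below 0.1 N and (((horizontal distance between tin_a and seat_1 below 0.006 m and z of tin_a in the frame of seat_1 between -0.004 and 0.004 m) or (horizontal distance between tin_a and seat_2 below 0.006 m and z of tin_a in the frame of seat_2 between -0.004 and 0.004 m) or (horizontal distance between tin_a and seat_3 below 0.006 m and z of tin_a in the frame of seat_3 between -0.004 and 0.004 m)) and angle between tin_a's own z axis and vertical below 0.06 rad and linear speed of tin_a below 0.02 m/s and contact force between each of the fingers, the arm and tin_a below 0.1 N and contact force between tin_a and rack between 0.3 and 3.1 N) and (((horizontal distance between tin_c and seat_1 below 0.006 m and z of tin_c in the frame of seat_1 between -0.004 and 0.004 m) or (horizontal distance between tin_c and seat_2 below 0.006 m and z of tin_c in the frame of seat_2 between -0.004 and 0.004 m) or (horizontal distance between tin_c and seat_3 below 0.006 m and z of tin_c in the frame of seat_3 between -0.004 and 0.004 m)) and angle between tin_c's own z axis and vertical below 0.06 rad and linear speed of tin_c below 0.02 m/s and contact force between each of the fingers, the arm and tin_c below 0.1 N and contact force between tin_c and rack between 0.3 and 3.1 N)) or (height (world z) of tin_c between 0.15 and 0.3 m and horizontal distance between tin_c and bowl below 0.08 m and angle between tin_c's own z axis and vertical below 0.2 rad and linear speed of tin_c below 0.03 m/s and contact force between the fingers and tin_c above 2 N and contact force between tin_c and bowl below 0.1 N and contact force between tin_c and rack below 0.1 N and (((horizontal distance between tin_a and seat_1 below 0.006 m and z of tin_a in the frame of seat_1 between -0.004 and 0.004 m) or (horizontal distance between tin_a and seat_2 below 0.006 m and z of tin_a in the frame of seat_2 between -0.004 and 0.004 m) or (horizontal distance between tin_a and seat_3 below 0.006 m and z of tin_a in the frame of seat_3 between -0.004 and 0.004 m)) and angle between tin_a's own z axis and vertical below 0.06 rad and linear speed of tin_a below 0.02 m/s and contact force between each of the fingers, the arm and tin_a below 0.1 N and contact force between tin_a and rack between 0.3 and 3.1 N) and (((horizontal distance between tin_b and seat_1 below 0.006 m and z of tin_b in the frame of seat_1 between -0.004 and 0.004 m) or (horizontal distance between tin_b and seat_2 below 0.006 m and z of tin_b in the frame of seat_2 between -0.004 and 0.004 m) or (horizontal distance between tin_b and seat_3 below 0.006 m and z of tin_b in the frame of seat_3 between -0.004 and 0.004 m)) and angle between tin_b's own z axis and vertical below 0.06 rad and linear speed of tin_b below 0.02 m/s and contact force between each of the fingers, the arm and tin_b below 0.1 N and contact force between tin_b and rack between 0.3 and 3.1 N)))); the arm keeps its last pose, push and grip.
It fails at once if a tin is tipped by more than 0.6 rad (angle between any of tin_a, tin_b, tin_c's own z axis and vertical above 0.6 rad).
It fails at once if the bowl is pushed more than 30 mm or tipped more than 0.3 rad (distance of bowl from where it was at the start of the episode above 0.03 m or angle between bowl's own z axis and vertical above 0.3 rad).
It fails at once if a bystander is moved more than 30 mm (distance of any of clip_jar, stamp from where it was at the start of the episode above 0.03 m).
It also fails if it takes over 72 s, if anything falls off the work surface, if the arm or the gripper's body presses on something with over 40 N, if the wrist force passes 120 N, or if a joint passes its speed limit or range.

## Working session

There is one attempt and no reset: what is moved stays moved. The work goes in short steps, Python scripts to look and compute and a tool call to move; the robot and the scene stay as the last step left them, time stands still between calls to the robot, and variables do not carry over. Pictures are saved under pics/ and viewed, at most 10 in all, crops included, and the job is handed in when it is done.

Besides the shell and the picture viewer there is one more tool, called after "Call:" as name(argument=value, ...), one argument or row to a line, values as JSON. send_rows: Moves the arm, as the interface text tells. Its arguments: {"type":"object","properties":{"moves":{"type":"array"},"squeeze":{"type":"number"}},"required":["moves"]}

```bash
mkdir -p pics
cat > h.py <<'E'
import numpy as np, cv2
from workcell import bot
def cam(n):
    c=bot.camera(n); return c
def ray(c,uv,z):
    K,R,t=map(np.array,(c["camera_matrix"],c["R"],c["t"]))
    o=-R.T@t; d=R.T@np.linalg.inv(K)@np.array([uv[0],uv[1],1.])
    return o+d*(z-o[2])/d[2]
def save(c,f): cv2.imwrite('pics/'+f,c["color"][:,:,::-1])
E
python3 - <<'E'
from h import *
o=bot.get_obs(); print({k:np.round(v,3) for k,v in o.items()})
for n in("scene","side"):
    c=cam(n); save(c,n+'0.png'); print(n,-np.array(c["R"]).T@np.array(c["t"]))
    for q in("tin_a","rack","seat_1","bowl","clip_jar","stamp"):
        for d in bot.landmark_of(n,q)[:5]:
            z=.012 if q=="seat_1" else 0
            print(q,round(d["p"],2),np.round(d["pixel"]),np.round(ray(c,d["pixel"],z)[:2],3))
E
```

```text
{'time': np.float64(0.0), 'q': array([-72.764,   5.012,  10.034,  95.098,   0.   ,  89.998]), 'qd': array([ 0.062,  0.093, -0.044,  0.046, -0.064, -0.109]), 'joint_efforts': array([-0.0000e+00, -5.2039e+01,  4.6480e+01,  1.7000e-02,  0.0000e+00,
        0.0000e+00]), 'ee_pos': array([ 0.163, -0.525,  0.231]), 'tcp_rot': array([-179.925,   -0.   ,   17.238]), 'wrist_force': array([0.16 , 0.339, 0.55 ]), 'torque': array([ 0.032, -0.026,  0.026]), 'grasp_force': np.float64(0.0), 'opening': np.float64(0.086)}
scene [-0.08236419  0.63963019  1.01306057]
tin_a 0.95 [298. 279.] [0.423 0.131]
tin_a 0.94 [386. 209.] [ 0.38  -0.245]
tin_a 0.81 [328. 242.] [ 0.442 -0.025]
tin_a 0.61 [263. 315.] [0.423 0.274]
rack 0.75 [239. 266.] [0.586 0.2  ]
seat_1 0.94 [261. 236.] [0.605 0.087]
seat_1 0.6 [240. 258.] [0.597 0.185]
bowl 0.55 [329. 180.] [ 0.604 -0.243]
clip_jar 0.66 [416. 181.] [ 0.37  -0.418]
stamp 0.67 [204. 340.] [0.489 0.419]
side [-0.13592361  1.00803207  1.37734901]
tin_a 0.88 [273. 325.] [0.414 0.274]
tin_a 0.87 [302. 286.] [0.414 0.121]
tin_a 0.68 [404. 202.] [ 0.306 -0.321]
tin_a 0.67 [374. 209.] [ 0.373 -0.247]
tin_a 0.63 [317. 250.] [ 0.442 -0.015]
rack 0.81 [236. 275.] [0.597 0.184]
seat_1 0.98 [254. 251.] [0.595 0.091]
seat_1 0.92 [237. 277.] [0.582 0.195]
seat_1 0.87 [220. 306.] [0.564 0.302]
bowl 0.96 [304. 182.] [ 0.623 -0.244]
clip_jar 0.74 [403. 180.] [ 0.35  -0.413]
stamp 0.57 [268. 325.] [0.424 0.279]
stamp 0.48 [219. 357.] [0.479 0.425]
```

View pics/scene0.png

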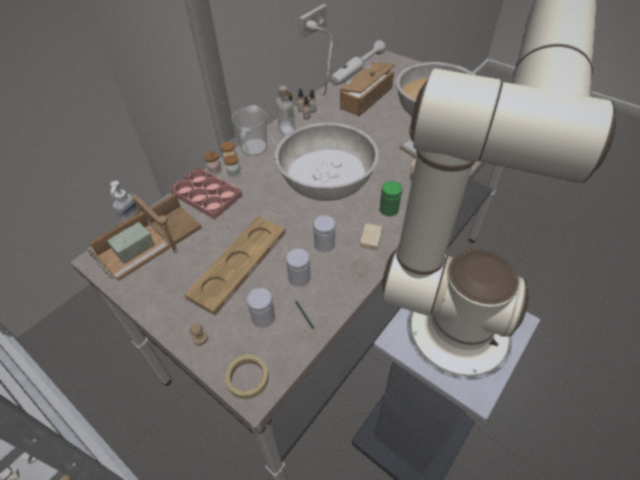

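View pics/side0.png

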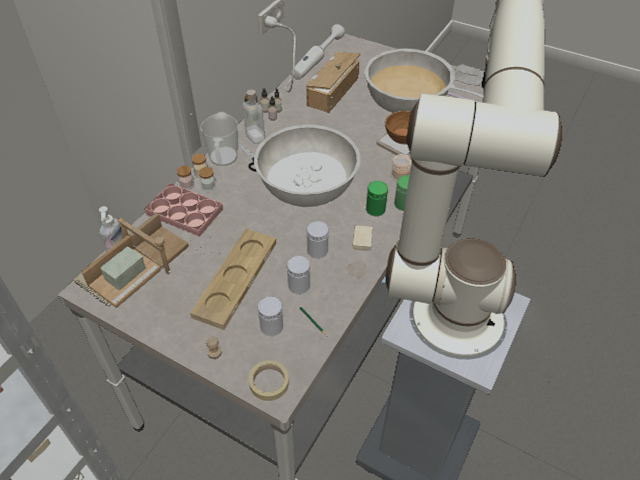

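Three silver tins stand at about pixel (298,268), (324,233) and (261,308) in the scene view. The rack is at (239,262) and the bowl at (327,160). The green look-alikes are at (391,198), plus one hidden behind the arm.

Call:
send_rows(
  moves=[0.3,0.6,1,0,0,0,-1,0.3,0.9,1,0,0,0,-1,0.36,1,0.8,0,0,0,-1,0.36,1,0,0,0,0,-1,0.36,1,0,0,0,0,-1,0.36,1,0,0,0,0,-1,0.36,1,0,0,0,0,-1,0.36,1,0,0,0,0,-1],
  squeeze=30,
)

```text
time: 1.7
ee_pos: [0.2321, -0.337, 0.3014]
tcp_rot: [180.0, -0.0, 17.2]
wrist_force: [0.5, -0.7, -0.1]
opening: 0.0854
grasp_force: 0.0
```

Run:
```python
from h import *
o=bot.get_obs(); print({k:np.round(o[k],3) for k in("time","q","ee_pos","tcp_rot","wrist_force")})
c=cam("scene")
for q in("clip_jar","tin_a","rack","stamp","bowl"):
  for d in bot.trace("scene",q): print(q,round(d["p"],2),np.round(d["extent"]))
  for d in bot.landmark_of("scene",q): print(q,round(d["p"],2),np.round(d["pixel"]),np.round(ray(c,d["pixel"],0)[:2],3))
```

```text
{'time': np.float64(1.7), 'q': array([-5.54400e+01, -1.18090e+01,  2.07100e+00,  1.03857e+02,
        1.00000e-03,  1.07335e+02]), 'ee_pos': array([ 0.232, -0.337,  0.301]), 'tcp_rot': array([ 1.79979e+02, -8.00000e-03,  1.72250e+01]), 'wrist_force': array([ 0.527, -0.703, -0.124])}
tin_a 0.84 [316. 214. 334. 252.]
tin_a 0.79 [245. 285. 275. 330.]
tin_a 0.61 [380. 183. 405. 216.]
tin_a 0.55 [286. 247. 310. 288.]
tin_a 0.94 [298. 278.] [0.427 0.128]
tin_a 0.92 [262. 315.] [0.425 0.278]
tin_a 0.72 [389. 209.] [ 0.37  -0.251]
tin_a 0.63 [262. 242.] [0.598 0.094]
tin_a 0.6 [325. 242.] [ 0.447 -0.018]
tin_a 0.57 [332. 181.] [ 0.595 -0.244]
rack 0.79 [185. 217. 286. 315.]
rack 0.8 [239. 267.] [0.585 0.202]
stamp 0.83 [192. 322. 205. 346.]
stamp 0.72 [200. 338.] [0.502 0.42 ]
stamp 0.64 [261. 317.] [0.424 0.282]
bowl 0.71 [276. 126. 382. 200.]
bowl 0.62 [326. 182.] [ 0.607 -0.23 ]
bowl 0.21 [259. 242.] [0.604 0.099]
```

Call:
send_rows(
  moves=[0.3,1,0,0,0,1,-1,0.3,1,0,0,0,1,-1,0.3,1,0,0,0,1,-1,0.3,1,0,0,0,1,-1,0.3,1,0,0,0,1,-1,0.3,1,0,0,0,1,-1,0.3,1,0,0,0,1,-1,0.3,1,0,0,0,1,-1],
)

```text
time: 3.25
ee_pos: [0.2921, -0.1372, 0.3013]
tcp_rot: [180.0, 0.0, 86.2]
wrist_force: [0.7, -0.5, -0.6]
opening: 0.0857
grasp_force: 0.0
```

Call:
send_rows(
  moves=[0.3,1,0,0,0,0.5,-1,0.3,1,0,0,0,0,-1,0.3,1,0,0,0,0,-1,0.3,1,0,0,0,0,-1,0.3,1,0,0,0,0,-1,0.3,1,0,0,0,0,-1,0.3,1,0,0,0,0,-1,0,0,0,0,0,0,-1],
)

```text
time: 4.25
ee_pos: [0.3447, 0.0381, 0.301]
tcp_rot: [-180.0, -0.0, 90.4]
wrist_force: [0.6, 0.3, 0.2]
opening: 0.0853
grasp_force: 0.0
```

Run:
```python
from h import *
o=bot.get_obs(); print({k:np.round(o[k],3) for k in("time","q","ee_pos","tcp_rot","wrist_force")})
c=cam("wrist"); save(c,'w1.png'); print(-np.array(c["R"]).T@np.array(c["t"]))
for q in("tin_a","rack","seat_1","bowl"):
  for d in bot.landmark_of("wrist",q): print(q,round(d["p"],2),np.round(d["pixel"]),np.round(ray(c,d["pixel"],.012*(q=="seat_1"))[:2],3))
for d in bot.boxes_of("wrist","tin_a"): print(round(d["p"],2),np.round(d["extent"]))
```

```text
{'time': np.float64(4.25), 'q': array([ 6.2990e+00, -1.9832e+01, -4.1350e+00,  1.0574e+02,  5.0000e-03,
        9.5889e+01]), 'ee_pos': array([0.345, 0.038, 0.301]), 'tcp_rot': array([-179.956,   -0.   ,   90.41 ]), 'wrist_force': array([0.61 , 0.345, 0.152])}
[0.34462761 0.11273907 0.44305609]
tin_a 0.74 [288. 452.] [ 0.305 -0.316]
tin_a 0.65 [340. 412.] [ 0.372 -0.252]
tin_a 0.58 [410. 235.] [ 0.444 -0.019]
tin_a 0.56 [399.  99.] [0.423 0.123]
rack 0.71 [579.  21.] [0.589 0.194]
rack 0.26 [397.  99.] [0.421 0.123]
seat_1 0.9 [585.  14.] [0.587 0.197]
seat_1 0.57 [578. 134.] [0.601 0.091]
bowl 0.4 [395.  97.] [0.419 0.124]
0.83 [384. 206. 466. 292.]
0.8 [271. 431. 308. 449.]
0.78 [366.  55. 457. 141.]
0.71 [315. 390. 368. 452.]
```

View pics/w1.png

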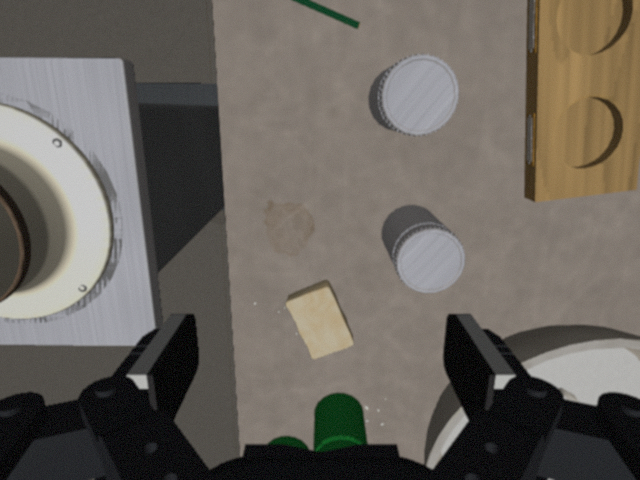

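The wrist view shows the middle tin's lid at about (420,95) and the right tin's at (430,260). Seats are at (590,130) and (592,20).

```bash
cat >> h.py <<'E'
def lids(c,r=.031,z=.096,lo=.85,hi=1.15,show=True,name="wrist",q="tin_a"):
    # min enclosing shape of the lid: Hough circle near each detection
    g=cv2.medianBlur(cv2.cvtColor(c["color"],cv2.COLOR_RGB2GRAY),5)
    K=np.array(c["camera_matrix"]);cz=(-np.array(c["R"]).T@np.array(c["t"]))[2]
    rp=K[0,0]*r/(cz-z)
    C=cv2.HoughCircles(g,cv2.HOUGH_GRADIENT_ALT,1.5,30,param1=150,param2=.6,minRadius=int(rp*lo),maxRadius=int(rp*hi)+1)
    if C is None: print("none",rp); return
    for u,v,R in C[0]: print("circ",np.round([u,v,R,rp],1),np.round(ray(c,(u,v),z)[:2],4))
E
python3 - <<'E'
from h import *
c=cam("wrist"); lids(c); print("seats"); lids(c,.0335,.028)
for uv in((420,95),(430,260)): print(ray(c,uv,.096))
print(np.array(c["R"]))
E
```

```text
circ [418.5  93.   39.   37.6] [0.4211 0.1231]
circ [429.  258.   35.7  37.6] [ 0.4402 -0.0133]
circ [577.5 124.5  38.9  37.6] [0.5494 0.0999]
circ [475.5 360.   35.9  37.6] [ 0.4924 -0.1157]
seats
circ [429.  258.   34.8  34. ] [ 0.4589 -0.0377]
circ [418.5  91.5  36.8  34. ] [0.436  0.1267]
circ [123.  309.   34.1  34. ] [ 0.1311 -0.0976]
[0.42233723 0.12161464 0.096     ]
[ 0.44118113 -0.01518437  0.096     ]
[[ 0.99999115  0.00392804  0.00150786]
 [ 0.00330605 -0.95522263  0.29586956]
 [ 0.00260253 -0.29586196 -0.95522716]]
```

Call:
send_rows(
  moves=[0.96,-0.53,-1,0,0,0,-1,0.96,-0.53,-1,0,0,0,-1,0.96,-0.53,-1,0,0,0,-1,0.96,-0.53,-1,0,0,0,-1,0,0,-1,0,0,0,-1,0,0,-1,0,0,0,-1,0,0,0,0,0,0,-1],
)

```text
time: 5.48
ee_pos: [0.4394, -0.0162, 0.1498]
tcp_rot: [-179.8, -0.0, 90.2]
wrist_force: [-0.6, 1.0, 0.3]
opening: 0.0857
grasp_force: 0.0
```

Run:
```python
from h import *
o=bot.get_obs(); print({k:np.round(o[k],4) for k in("time","ee_pos","tcp_rot","wrist_force")})
c=cam("wrist"); save(c,'w2.png');lids(c)
```

```text
{'time': np.float64(5.475), 'ee_pos': array([ 0.4394, -0.0162,  0.1498]), 'tcp_rot': array([-1.798275e+02, -3.200000e-03,  9.024100e+01]), 'wrist_force': array([-0.6428,  1.0069,  0.3246])}
circ [324.  267.   61.9  66.7] [ 0.4415 -0.0167]
```

View pics/w2.png

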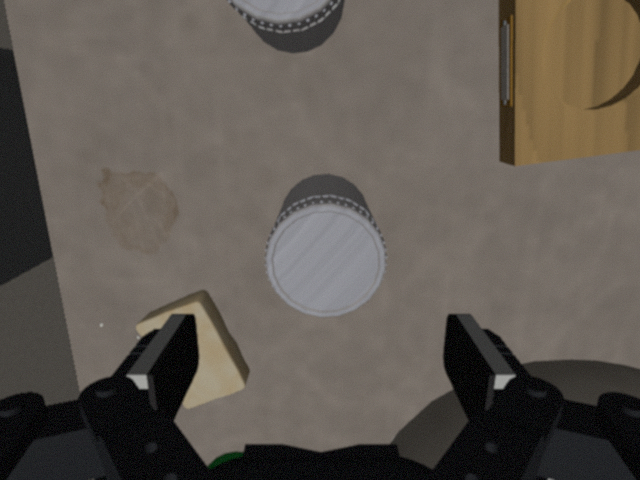

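The right tin's lid is centred at about (326,261) between the open fingers, and the path down is free.

Call:
send_rows(
  moves=[0.08,0.08,-1,0,0,0,-1,0,0,-1,0,0,0,-1,0,0,-1,0,0,0,-1,0,0,-0.9,0,0,0,-1,0,0,-0.58,0,0,0,-1,0,0,0,0,0,0,0,0,0,0,0,0,0,0.5,0,0,0,0,0,0,1],
  squeeze=30,
)

```text
time: 6.52
ee_pos: [0.4427, -0.0139, 0.0403]
tcp_rot: [180.0, 0.0, 90.3]
wrist_force: [-4.7, 0.6, 5.9]
opening: 0.0612
grasp_force: 28.5
```

Call:
send_rows(
  moves=[0,0,0,0,0,0,1,0,0,0,0,0,0,1,0,0,0,0,0,0,1,0,0,0,0,0,0,1],
)

```text
time: 7.02
ee_pos: [0.4427, -0.0139, 0.0403]
tcp_rot: [180.0, 0.0, 90.3]
wrist_force: [-3.9, -0.2, 6.0]
opening: 0.061
grasp_force: 28.5
```

Call:
send_rows(
  moves=[0,0,0.4,0,0,0,1,0,0,0.8,0,0,0,1,0,0,1,0,0,0,1,0,0,1,0,0,0,1,0,0,1,0,0,0,1,0,0,0,0,0,0,1,0,0,0,0,0,0,1,0,0,0,0,0,0,1],
)

```text
time: 8.02
ee_pos: [0.4419, -0.0138, 0.1431]
tcp_rot: [-179.9, -0.0, 90.3]
wrist_force: [0.3, -0.4, -3.9]
opening: 0.061
grasp_force: 29.2
```

Run:
```python
from h import *
for i in range(4):
    c=cam("wrist"); o=bot.get_obs(); print({k:np.round(o[k],4) for k in("ee_pos","tcp_rot","wrist_force","torque","joint_efforts")})
save(c,'w3.png')
lids(c,r=.0335,z=.028); 
for d in bot.landmark_of("wrist","seat_1"): print(round(d["p"],2),np.round(d["pixel"]),np.round(ray(c,d["pixel"],.012)[:2],4))
```

```text
{'ee_pos': array([ 0.442 , -0.0138,  0.1432]), 'tcp_rot': array([-1.799067e+02, -4.000000e-03,  9.028850e+01]), 'wrist_force': array([ 0.2752,  0.3538, -3.5585]), 'torque': array([-0.0023, -0.0046, -0.0153]), 'joint_efforts': array([ 1.30000e-03, -3.72197e+01,  4.91761e+01,  2.00000e-03,
       -1.00000e-03, -1.00000e-04])}
{'ee_pos': array([ 0.4421, -0.0138,  0.1434]), 'tcp_rot': array([-1.799203e+02, -2.200000e-03,  9.028640e+01]), 'wrist_force': array([ 0.5348, -0.2841, -3.5985]), 'torque': array([-0.0251,  0.0807, -0.0037]), 'joint_efforts': array([ 2.70000e-03, -3.71159e+01,  4.90514e+01,  5.70000e-03,
       -8.00000e-04, -0.00000e+00])}
{'ee_pos': array([ 0.4422, -0.0138,  0.1436]), 'tcp_rot': array([-1.799372e+02, -2.800000e-03,  9.028760e+01]), 'wrist_force': array([-0.0454, -0.4268, -3.9396]), 'torque': array([-0.0296, -0.0033, -0.0102]), 'joint_efforts': array([ 1.00000e-03, -3.70542e+01,  4.89847e+01,  7.60000e-03,
       -1.10000e-03,  1.00000e-04])}
{'ee_pos': array([ 0.4422, -0.0138,  0.1438]), 'tcp_rot': array([-1.799524e+02, -1.000000e-04,  9.028540e+01]), 'wrist_force': array([-0.8392, -0.0166, -3.6043]), 'torque': array([ 0.0147,  0.0267, -0.0309]), 'joint_efforts': array([ 1.00000e-03, -3.70211e+01,  4.89582e+01,  7.60000e-03,
       -1.10000e-03,  0.00000e+00])}
circ [546.  423.   54.9  54.8] [ 0.61   -0.1604]
0.94 [590.  53.] [0.6032 0.0932]
```

View pics/w3.png

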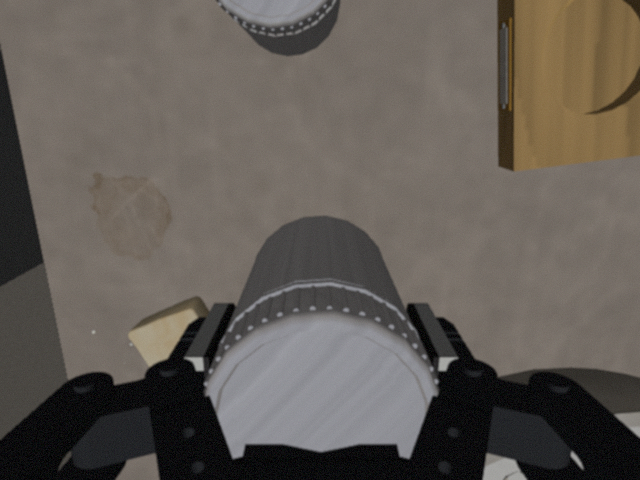

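The tin in the gripper weighs about 3.7 N. A lighter tin could weigh at most 0.33 kg, so this is the full one. I'll set it back and put the other two away.

Call:
send_rows(
  moves=[0,0,-1,0,0,0,1,0,0,-1,0,0,0,1,0,0,-1,0,0,0,1,0,0,-0.7,0,0,0,1,0,0,-0.3,0,0,0,1,0,0,-0.12,0,0,0,1,0,0,0,0,0,0,1,0,0,0,0,0,0,1],
)

```text
time: 9.28
ee_pos: [0.4429, -0.0138, 0.042]
tcp_rot: [179.9, 0.0, 90.3]
wrist_force: [-0.1, 0.0, -4.6]
opening: 0.0609
grasp_force: 29.1
```

Call:
send_rows(
  moves=[0,0,-0.08,0,0,0,1,0,0,0,0,0,0,1,0,0,0,0,0,0,0,0,0,0,0,0,0,-1,0,0,0,0,0,0,-1,0,0,0.3,0,0,0,-1,0,0,1,0,0,0,-1,0,0,1,0,0,0,-1],
)

```text
time: 10.28
ee_pos: [0.4424, -0.0138, 0.0978]
tcp_rot: [-180.0, 0.0, 90.3]
wrist_force: [0.4, -0.6, 0.3]
opening: 0.0853
grasp_force: 0.0
```

Call:
send_rows(
  moves=[0,0,1,0,0,0,-1,0,0,1,0,0,0,-1,-0.14,0.9,0.2,0,0,0,-1,-0.14,0.9,0,0,0,0,-1,-0.14,0.9,0,0,0,0,-1,-0.14,0.9,0,0,0,0,-1,-0.14,0.9,0,0,0,0,-1,-0.14,0.9,0,0,0,0,-1],
)

```text
time: 11.28
ee_pos: [0.4214, 0.122, 0.1523]
tcp_rot: [180.0, -0.0, 90.3]
wrist_force: [-0.1, 0.4, -0.1]
opening: 0.0856
grasp_force: 0.0
```

Call:
send_rows(
  moves=[0,0,0,0,0,0,-1,0,0,0,0,0,0,-1],
)

```text
time: 11.52
ee_pos: [0.4215, 0.1209, 0.152]
tcp_rot: [180.0, 0.0, 90.3]
wrist_force: [-0.1, -1.3, -0.3]
opening: 0.0855
grasp_force: 0.0
```

Run:
```python
from h import *
o=bot.get_obs(); print({k:np.round(o[k],4) for k in("time","ee_pos","tcp_rot","wrist_force")})
c=cam("wrist"); save(c,'w4.png');lids(c)
for d in bot.landmark_of("wrist","seat_1"): print(round(d["p"],2),np.round(d["pixel"]),np.round(ray(c,d["pixel"],.012)[:2],4))
```

```text
{'time': np.float64(11.525), 'ee_pos': array([0.4215, 0.1209, 0.152 ]), 'tcp_rot': array([1.79989e+02, 7.90000e-03, 9.03036e+01]), 'wrist_force': array([-0.0603, -1.2951, -0.3349])}
circ [564.  247.5  67.6  66. ] [0.5426 0.1304]
circ [319.5 256.5  57.9  66. ] [0.4215 0.1251]
circ [571.5  97.5  61.7  66. ] [0.5335 0.2008]
0.66 [578. 109.] [0.5865 0.1963]
```

View pics/w4.png

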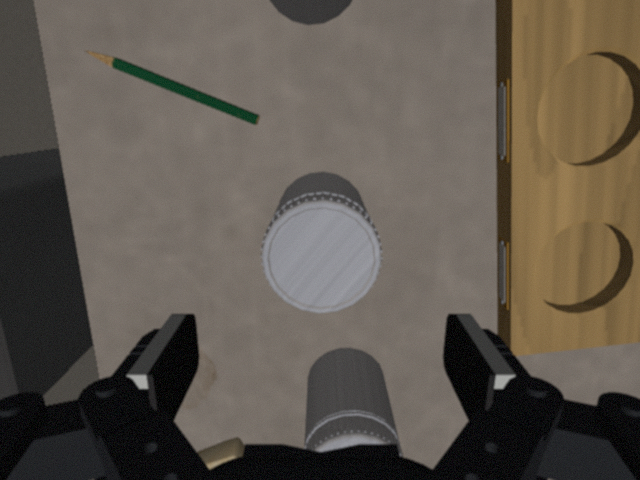

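The middle tin's lid is at (322,256). The seat mouths are at about (590,109) and (588,267).

Run:
```python
from h import *
c=cam("wrist")
for uv in((322,256),): print(ray(c,uv,.096)[:2])
for uv in((590,109),(588,267)): print(ray(c,uv,.028)[:2])
```

```text
[0.4228144  0.12515082]
[0.5843836  0.19566995]
[0.60274388 0.09388859]
```

Call:
send_rows(
  moves=[0.04,0.15,-1,0,0,0,-1,0,0,-1,0,0,0,-1,0,0,-1,0,0,0,-1,0,0,-0.9,0,0,0,-1,0,0,-0.45,0,0,0,-1,0,0,0,0,0,0,0,0,0,0,0,0,0,0.5,0,0,0,0,0,0,1],
)

```text
time: 12.68
ee_pos: [0.4228, 0.125, 0.0437]
tcp_rot: [179.9, -0.0, 90.3]
wrist_force: [-0.1, 0.1, 0.2]
opening: 0.0608
grasp_force: 33.5
```

Call:
send_rows(
  moves=[0,0,0,0,0,0,1,0,0,0,0,0,0,1,0,0,0.4,0,0,0,1,0,0,0.8,0,0,0,1,0,0,1,0,0,0,1,0,0,1,0,0,0,1,0,0,1,0,0,0,1,0,0,0,0,0,0,1],
)

```text
time: 13.68
ee_pos: [0.4233, 0.1252, 0.1497]
tcp_rot: [179.8, -0.0, 90.3]
wrist_force: [-0.3, 0.8, -2.4]
opening: 0.061
grasp_force: 33.6
```

Call:
send_rows(
  moves=[0,0,0,0,0,0,1,0,0,0,0,0,0,1],
)

```text
time: 13.92
ee_pos: [0.4219, 0.1248, 0.1468]
tcp_rot: [-179.9, 0.0, 90.3]
wrist_force: [-0.2, 0.1, -3.4]
opening: 0.0608
grasp_force: 33.6
```

Run:
```python
from h import *
for i in range(3):
    c=cam("wrist"); o=bot.get_obs(); print({k:np.round(o[k],4) for k in("ee_pos","wrist_force","opening")})
save(c,'w5.png')
for d in bot.landmark_of("wrist","seat_1"): print(round(d["p"],2),np.round(d["pixel"]),np.round(ray(c,d["pixel"],.012)[:2],4))
```

```text
{'ee_pos': array([0.422 , 0.1248, 0.147 ]), 'wrist_force': array([-0.6059, -0.7169, -2.8598]), 'opening': np.float64(0.0612)}
{'ee_pos': array([0.4221, 0.1248, 0.1472]), 'wrist_force': array([ 0.2325,  0.1018, -1.5531]), 'opening': np.float64(0.0611)}
{'ee_pos': array([0.4221, 0.1249, 0.1474]), 'wrist_force': array([-0.2485, -0.2101, -2.5587]), 'opening': np.float64(0.0614)}
0.59 [574. 269.] [0.6008 0.0927]
```

Call:
send_rows(
  moves=[0.93,-0.14,0.15,0,0,0,1,0.93,-0.14,0.15,0,0,0,1,0.93,-0.14,0.15,0,0,0,1,0.93,-0.14,0.15,0,0,0,1,0.93,-0.14,0.15,0,0,0,1,0.93,-0.14,0.15,0,0,0,1,0.93,-0.14,0,0,0,0,1,0,0,0,0,0,0,1],
)

```text
time: 15.12
ee_pos: [0.586, 0.1001, 0.1695]
tcp_rot: [-179.9, 0.0, 90.2]
wrist_force: [-0.9, 0.2, -1.8]
opening: 0.061
grasp_force: 34.3
```

Call:
send_rows(
  moves=[0,0,0,0,0,0,1,0,0,0,0,0,0,1],
)

```text
time: 15.38
ee_pos: [0.5846, 0.1006, 0.1707]
tcp_rot: [-180.0, -0.0, 90.3]
wrist_force: [0.2, -0.6, -3.2]
opening: 0.0609
grasp_force: 34.3
```

Run:
```python
from h import *
o=bot.get_obs(); print({k:np.round(o[k],4) for k in("time","ee_pos","tcp_rot","wrist_force")})
c=cam("wrist"); save(c,'w6.png'); lids(c,.0335,.028)
for d in bot.landmark_of("wrist","seat_1"): print(round(d["p"],2),np.round(d["pixel"]),np.round(ray(c,d["pixel"],.012)[:2],4))
```

```text
{'time': np.float64(15.375), 'ee_pos': array([0.5846, 0.1006, 0.1707]), 'tcp_rot': array([-1.79995e+02, -1.00000e-03,  9.02996e+01]), 'wrist_force': array([ 0.1933, -0.5675, -3.2074])}
circ [325.5  75.   52.8  49.6] [0.5879 0.1954]
0.7 [340. 228.] [0.5999 0.091 ]
0.69 [325.  74.] [0.5874 0.1969]
```

View pics/w6.png

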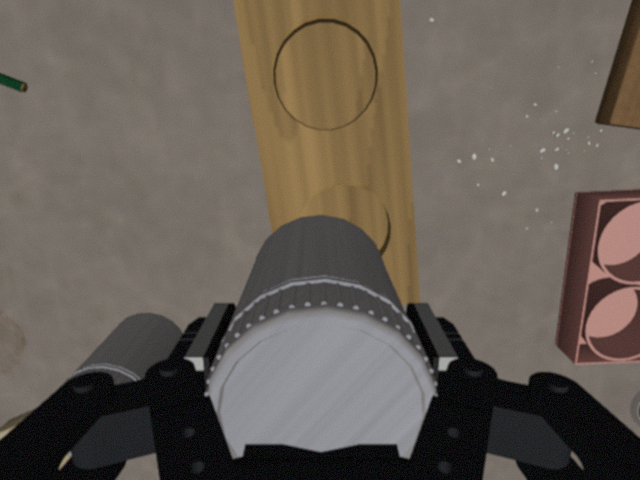

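Seat 2's mouth is cleanly visible at (325.5,75). The held tin's base edge reaches (321,215).

Run:
```python
from h import *
c=cam("wrist"); K=np.array(c["camera_matrix"]);R=np.array(c["R"]);t=np.array(c["t"])
print(ray(c,(321,215.5),.127), -R.T@t)
def proj(P): p=K@(R@np.array(P)+t); return p[:2]/p[2]
g=c["color"].astype(int).sum(2)
# dark rim pixels of the seat
m=(g<np.percentile(g[15:135,270:385],12)); m[:12]=0;m[135:]=0;m[:,:268]=0;m[:,384:]=0
ys,xs=np.nonzero(m); (u,v),ax,an=cv2.fitEllipse(np.c_[xs,ys].astype(np.float32)); print(u,v,ax,len(xs))
for z in(.024,.028): print(ray(c,(u,v),z)[:2])
a=np.linspace(0,6.283,60)
for yc in(.1,.102,.104):
    q=np.array([proj((.5846+.031*np.cos(s),yc+.031*np.sin(s),.127)) for s in a]); print(yc,q[:,1].min())
```

```text
[0.58536816 0.1288995  0.127     ] [0.58468175 0.17523894 0.31286657]
326.767822265625 76.16436767578125 (102.42185974121094, 116.8223876953125) 1614
[0.58893067 0.19506219]
[0.58887184 0.1947877 ]
0.1 210.99082237125512
0.102 206.66371281345815
0.104 202.30958492404804
```

Call:
send_rows(
  moves=[0.03,0.96,0,0,0,0,1,0.03,0.96,0,0,0,0,1,0.03,0.97,0,0,0,0,1,0.03,0.97,0,0,0,0,1,0,0,-1,0,0,0,1,0,0,-1,0,0,0,1,0,0,-1,0,0,0,1,0,0,-0.6,0,0,0,1],
)

```text
time: 16.52
ee_pos: [0.5877, 0.1972, 0.0792]
tcp_rot: [-179.9, 0.0, 90.3]
wrist_force: [-0.0, -0.6, -2.0]
opening: 0.0607
grasp_force: 34.3
```

Call:
send_rows(
  moves=[0,0,-0.3,0,0,0,1,0,0,-0.1,0,0,0,1,0,0,-0.1,0,0,0,1,0,0,-0.1,0,0,0,1,0,0,0,0,0,0,1],
)

```text
time: 17.15
ee_pos: [0.5882, 0.1969, 0.0656]
tcp_rot: [180.0, -0.0, 90.3]
wrist_force: [0.5, -0.2, -3.3]
opening: 0.061
grasp_force: 34.3
```

Call:
send_rows(
  moves=[0,0,-0.15,0,0,0,1,0,0,-0.15,0,0,0,1,0,0,-0.06,0,0,0,1,0,0,0,0,0,0,1],
)

```text
time: 17.65
ee_pos: [0.5881, 0.1969, 0.0563]
tcp_rot: [-180.0, 0.0, 90.3]
wrist_force: [-0.2, -0.3, -1.6]
opening: 0.0612
grasp_force: 34.3
```

Call:
send_rows(
  moves=[0,0,-0.05,0,0,0,1,0,0,0,0,0,0,1,0,0,0,0,0,0,0,0,0,0,0,0,0,-1,0,0,0,0,0,0,-1,0,0,0.3,0,0,0,-1,0,0,0.8,0,0,0,-1,0,0,1,0,0,0,-1],
)

```text
time: 18.65
ee_pos: [0.588, 0.1968, 0.1084]
tcp_rot: [-180.0, 0.0, 90.3]
wrist_force: [0.2, 0.4, 0.6]
opening: 0.0855
grasp_force: 0.0
```

Call:
send_rows(
  moves=[0,0,1,0,0,0,-1,0,0,1,0,0,0,-1,0,0,0.9,0,0,0,-1,0,0,0,0,0,0,-1,0,0,0,0,0,0,-1],
)

```text
time: 19.27
ee_pos: [0.588, 0.1969, 0.1794]
tcp_rot: [-180.0, 0.0, 90.3]
wrist_force: [0.5, -1.1, 0.4]
opening: 0.0853
grasp_force: 0.0
```

Run:
```python
from h import *
o=bot.get_obs(); print({k:np.round(o[k],4) for k in("time","ee_pos","tcp_rot","wrist_force")})
c=cam("wrist"); save(c,'w7.png'); lids(c,.0335,.028); lids(c,.031,.108)
for q in("seat_1","tin_a"):
  for d in bot.landmark_of("wrist",q): print(q,round(d["p"],2),np.round(d["pixel"]),np.round(ray(c,d["pixel"],.012)[:2],4))
```

```text
{'time': np.float64(19.275), 'ee_pos': array([0.588 , 0.1969, 0.1794]), 'tcp_rot': array([-1.799567e+02,  1.610000e-02,  9.028390e+01]), 'wrist_force': array([ 0.4859, -1.0897,  0.3538])}
circ [298.5  61.5  50.5  48.1] [0.5738 0.3004]
circ [319.5 255.   51.9  48.1] [0.5879 0.1683]
circ [598.5 343.5  45.1  48.1] [0.8084 0.0954]
circ [ 82.5 105.   42.6  48.1] [0.4304 0.2729]
circ [322.5 253.5  57.7  61.2] [0.5896 0.1973]
seat_1 0.79 [304.  66.] [0.5768 0.299 ]
seat_1 0.72 [338. 337.] [0.6036 0.0909]
tin_a 0.81 [162. 433.] [ 0.4471 -0.0065]
tin_a 0.69 [320. 212.] [0.5878 0.1969]
tin_a 0.58 [ 85. 100.] [0.424  0.2763]
```

View pics/w7.png

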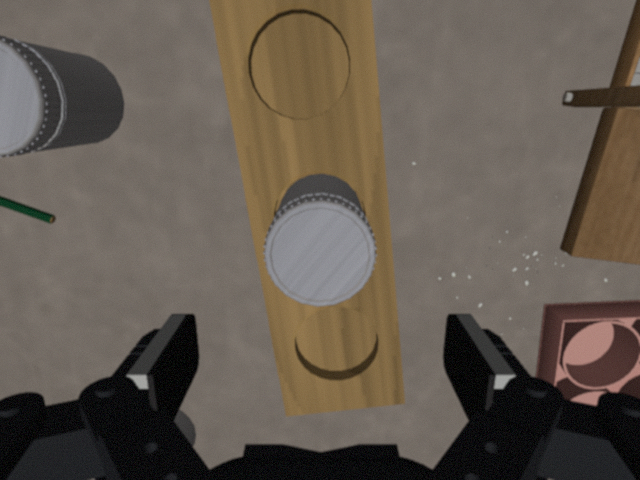

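The middle tin stands upright in seat 2, its lid centred at (321,253). Seat 1 is free at (299,64), and the left tin's lid is partly visible at the left edge near (0,97).

Call:
send_rows(
  moves=[-0.94,0.43,0,0,0,0,-1,-0.94,0.43,0,0,0,0,-1,-0.94,0.43,0,0,0,0,-1,-0.94,0.43,-0.2,0,0,0,-1,-0.94,0.43,-0.3,0,0,0,-1,-0.94,0.43,-0.3,0,0,0,-1,-0.94,0.43,-0.3,0,0,0,-1,0,0,0,0,0,0,-1],
)

```text
time: 20.42
ee_pos: [0.4222, 0.2724, 0.1519]
tcp_rot: [-179.9, 0.0, 90.4]
wrist_force: [-0.1, -0.2, -0.1]
opening: 0.0855
grasp_force: 0.0
```

Call:
send_rows(
  moves=[0,0,0,0,0,0,-1,0,0,0,0,0,0,-1],
)

```text
time: 20.68
ee_pos: [0.4243, 0.2719, 0.1528]
tcp_rot: [180.0, 0.0, 90.2]
wrist_force: [-0.3, -0.5, -0.2]
opening: 0.0857
grasp_force: 0.0
```

Run:
```python
from h import *
o=bot.get_obs(); print({k:np.round(o[k],4) for k in("time","ee_pos","tcp_rot","wrist_force")})
c=cam("wrist"); save(c,'w8.png'); lids(c)
for q in("tin_a",):
  for d in bot.landmark_of("wrist",q): print(q,round(d["p"],2),np.round(d["pixel"]),np.round(ray(c,d["pixel"],.0)[:2],4))
```

```text
{'time': np.float64(20.675), 'ee_pos': array([0.4243, 0.2719, 0.1528]), 'tcp_rot': array([1.799922e+02, 1.600000e-03, 9.024720e+01]), 'wrist_force': array([-0.2721, -0.545 , -0.2385])}
circ [303.  252.   57.4  65.7] [0.4161 0.2783]
circ [178.5   3.   63.4  65.7] [0.3646 0.3887]
tin_a 0.74 [537. 320.] [0.5935 0.1901]
tin_a 0.71 [311. 211.] [0.4181 0.2761]
```

View pics/w8.png

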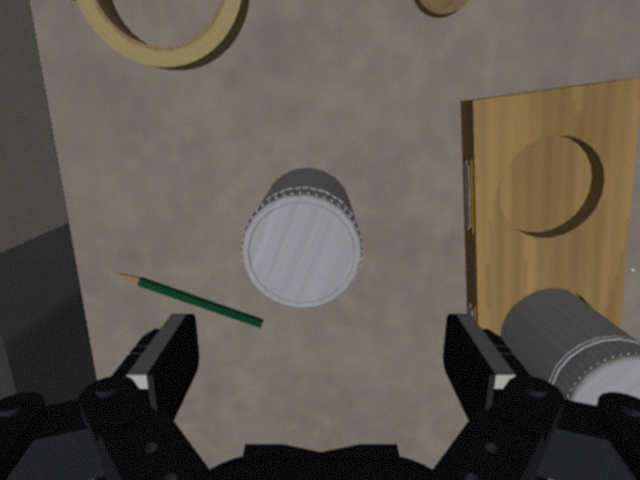

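The left tin's lid is at (302,250), and the pencil at (195,300) lies clear of the finger paths.

Call:
send_rows(
  moves=[-0.3,0.16,-1,0,0,0,-1,0,0,-1,0,0,0,-1,0,0,-1,0,0,0,-1,0,0,-0.9,0,0,0,-1,0,0,-0.48,0,0,0,-1,0,0,0,0,0,0,0,0,0,0,0,0,0,0.5,0,0,0,0,0,0,1],
)

```text
time: 21.78
ee_pos: [0.4166, 0.2764, 0.0441]
tcp_rot: [179.9, -0.0, 90.3]
wrist_force: [-0.1, 0.1, -1.1]
opening: 0.0622
grasp_force: 32.9
```

Call:
send_rows(
  moves=[0,0,0,0,0,0,1,0,0,0,0,0,0,1,0,0,0.4,0,0,0,1,0,0,0.8,0,0,0,1,0,0,1,0,0,0,1,0,0,1,0,0,0,1,0,0,1,0,0,0,1,0,0,0.8,0,0,0,1],
)

```text
time: 22.78
ee_pos: [0.4162, 0.2762, 0.1698]
tcp_rot: [180.0, -0.0, 90.3]
wrist_force: [0.5, 0.3, -1.3]
opening: 0.0617
grasp_force: 33.2
```

Call:
send_rows(
  moves=[0,0,0,0,0,0,1,0,0,0,0,0,0,1,0,0,0,0,0,0,1],
)

```text
time: 23.15
ee_pos: [0.4158, 0.2759, 0.1672]
tcp_rot: [-179.9, 0.1, 90.3]
wrist_force: [-0.6, -0.0, -1.0]
opening: 0.0614
grasp_force: 33.2
```

Run:
```python
from h import *
for i in range(3):
    c=cam("wrist"); o=bot.get_obs(); print({k:np.round(o[k],4) for k in("ee_pos","wrist_force","opening")})
```

```text
{'ee_pos': array([0.4158, 0.276 , 0.1674]), 'wrist_force': array([-0.0685,  0.7934, -1.7624]), 'opening': np.float64(0.0617)}
{'ee_pos': array([0.4159, 0.276 , 0.1675]), 'wrist_force': array([ 0.4827,  0.5983, -1.6749]), 'opening': np.float64(0.062)}
{'ee_pos': array([0.416 , 0.2761, 0.1677]), 'wrist_force': array([-0.1707, -0.2084, -0.5594]), 'opening': np.float64(0.0618)}
```

Call:
send_rows(
  moves=[0.9,-0.41,0.3,0,0,0,1,0.9,-0.41,0.3,0,0,0,1,0.9,-0.41,0.3,0,0,0,1,0.9,-0.41,0.1,0,0,0,1,0.9,-0.41,0,0,0,0,1,0.9,-0.41,0,0,0,0,1,0.88,-0.41,0,0,0,0,1,0,0,0,0,0,0,1],
)

```text
time: 24.3
ee_pos: [0.574, 0.2037, 0.1923]
tcp_rot: [-179.9, 0.0, 90.2]
wrist_force: [-0.8, -0.2, -0.8]
opening: 0.062
grasp_force: 33.3
```

Call:
send_rows(
  moves=[0,0,0,0,0,0,1,0,0,0,0,0,0,1],
)

```text
time: 24.55
ee_pos: [0.5726, 0.2048, 0.1934]
tcp_rot: [-180.0, -0.0, 90.3]
wrist_force: [-0.3, -0.2, -0.7]
opening: 0.0615
grasp_force: 33.3
```

Run:
```python
from h import *
o=bot.get_obs(); print({k:np.round(o[k],4) for k in("time","ee_pos","tcp_rot","wrist_force")})
c=cam("wrist"); save(c,'w9.png'); lids(c,.0335,.028)
for d in bot.landmark_of("wrist","seat_1"): print(round(d["p"],2),np.round(d["pixel"]),np.round(ray(c,d["pixel"],.012)[:2],4))
zb=o["ee_pos"][2]-.0441
for r in range(180,240,10): print(r,np.round(ray(c,(321,r),zb)[1]-.031-o["ee_pos"][1],4))
```

```text
{'time': np.float64(24.55), 'ee_pos': array([0.5726, 0.2048, 0.1934]), 'tcp_rot': array([-1.79998e+02, -5.90000e-03,  9.03217e+01]), 'wrist_force': array([-0.3066, -0.2074, -0.7419])}
circ [322.5  78.   48.5  45.9] [0.5741 0.2994]
circ [604.5 343.5  42.6  45.9] [0.8088 0.0951]
0.86 [320.  77.] [0.5724 0.3012]
180 0.0134
190 0.0089
200 0.0044
210 -0.0002
220 -0.0049
230 -0.0096
```

View pics/w9.png

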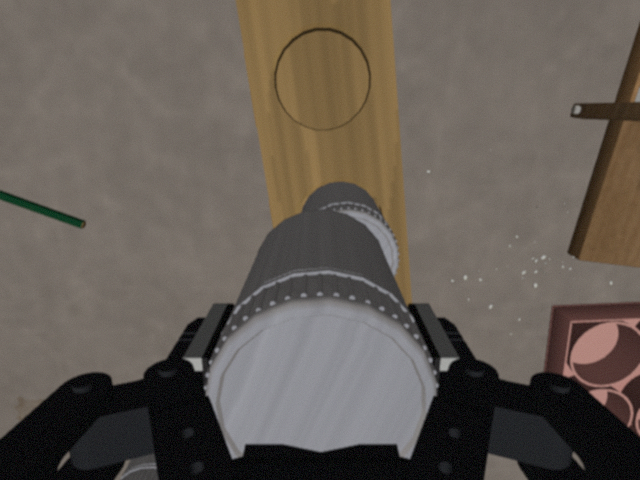

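Seat 1's mouth is at (322.5,78), and the held tin's base edge is near row 211, so the tin is nearly centred in the tool.

Call:
send_rows(
  moves=[0.012,0.96,0,0,0,0,1,0.012,0.96,0,0,0,0,1,0.012,0.96,0,0,0,0,1,0.012,0.95,0,0,0,0,1,0,0,-1,0,0,0,1,0,0,-1,0,0,0,1,0,0,-1,0,0,0,1,0,0,-1,0,0,0,1],
)

```text
time: 25.65
ee_pos: [0.5743, 0.3014, 0.0923]
tcp_rot: [-180.0, 0.0, 90.3]
wrist_force: [-0.5, -0.5, -1.6]
opening: 0.0615
grasp_force: 33.4
```

Call:
send_rows(
  moves=[0,0,-0.4,0,0,0,1,0,0,-0.2,0,0,0,1,0,0,-0.2,0,0,0,1,0,0,-0.2,0,0,0,1,0,0,0,0,0,0,1],
)

```text
time: 26.28
ee_pos: [0.5747, 0.3003, 0.0688]
tcp_rot: [179.9, -0.0, 90.3]
wrist_force: [0.2, -0.8, -0.3]
opening: 0.0616
grasp_force: 33.4
```

Call:
send_rows(
  moves=[0,0,-0.15,0,0,0,1,0,0,-0.15,0,0,0,1,0,0,-0.12,0,0,0,1,0,0,-0.06,0,0,0,1,0,0,0,0,0,0,1],
)

```text
time: 26.9
ee_pos: [0.5743, 0.2991, 0.0571]
tcp_rot: [180.0, 0.1, 90.2]
wrist_force: [-1.8, -5.2, 2.1]
opening: 0.0619
grasp_force: 34.7
```

Call:
send_rows(
  moves=[0,-0.06,-0.06,0,0,0,1,0,0,0,0,0,0,1,0,0,0,0,0,0,0,0,0,0,0,0,0,-1,0,0,0,0,0,0,-1,0,0,0.3,0,0,0,-1,0,0,0.8,0,0,0,-1,0,0,1,0,0,0,-1],
)

```text
time: 27.9
ee_pos: [0.5744, 0.2987, 0.109]
tcp_rot: [180.0, -0.0, 90.3]
wrist_force: [1.2, -0.1, 0.4]
opening: 0.0857
grasp_force: 0.0
```

Call:
send_rows(
  moves=[0,0,1,0,0,0,-1,0,0,1,0,0,0,-1,0,0,0.9,0,0,0,-1,0,0,0,0,0,0,-1,0,0,0,0,0,0,-1],
)

```text
time: 28.52
ee_pos: [0.5743, 0.2987, 0.1795]
tcp_rot: [-180.0, 0.0, 90.3]
wrist_force: [-0.5, -0.0, -0.7]
opening: 0.0853
grasp_force: 0.0
```

Run:
```python
from h import *
o=bot.get_obs(); print({k:np.round(o[k],4) for k in("time","ee_pos","tcp_rot","wrist_force")})
c=cam("wrist"); lids(c,.031,.108); a=c["color"][100:460,200:520]
s=cam("side"); b=cv2.resize(s["color"][190:340,180:340],(384,360))
for q in("tin_a","bowl"):
  for d in bot.landmark_of("side",q): print(q,round(d["p"],2),np.round(d["pixel"]),np.round(ray(s,d["pixel"],0)[:2],3))
cv2.imwrite('pics/w10.png',np.hstack([a,b])[:,:,::-1])
```

```text
{'time': np.float64(28.525), 'ee_pos': array([0.5743, 0.2987, 0.1795]), 'tcp_rot': array([-1.799905e+02,  5.300000e-03,  9.028610e+01]), 'wrist_force': array([-0.4628, -0.0042, -0.7177])}
circ [322.5 246.   56.7  61.2] [0.5759 0.3034]
tin_a 0.98 [317. 253.] [ 0.436 -0.003]
tin_a 0.89 [237. 278.] [0.587 0.19 ]
tin_a 0.87 [214. 304.] [0.588 0.298]
tin_a 0.85 [376. 207.] [ 0.371 -0.261]
tin_a 0.55 [406. 200.] [ 0.303 -0.334]
bowl 0.75 [304. 182.] [ 0.626 -0.246]
```

View pics/w10.png

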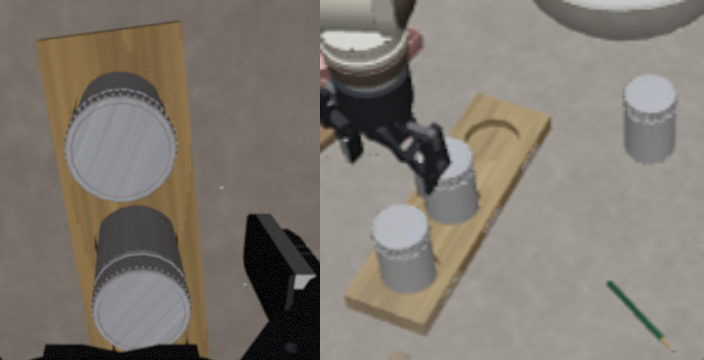

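I've used up the picture budget, so from here I'll check the seat-1 tin numerically. I'll fit a cylinder silhouette to the traced masks.

```bash
cat > fit.py <<'E'
from h import *
from scipy.optimize import minimize
a=np.linspace(0,2*np.pi,48,endpoint=False); ring=np.c_[.031*np.cos(a),.031*np.sin(a)]
P0=np.vstack([np.c_[ring,np.zeros(48)],np.c_[ring,np.full(48,.096)]])
def sil(c,p,S=4):
    K,R,t=map(np.array,(c["camera_matrix"],c["R"],c["t"]))
    Rt=cv2.Rodrigues(np.array([p[3],p[4],0.]))[0]
    X=P0@Rt.T+np.array(p[:3]); q=(K@(R@X.T+t[:,None])); q=(q[:2]/q[2]).T
    m=np.zeros((480,640),np.uint8); cv2.fillConvexPoly(m,cv2.convexHull((q*16).round().astype(np.int32)),1,shift=4); return m
def run(name,c,centres):
    T=bot.trace(name,"tin_a")
    for x,y in centres:
        best=max(T,key=lambda d:(d["region"]&(sil(c,[x,y,.012,0,0])>0)).sum())
        M=best["region"]
        def cost(p): s=sil(c,p)>0; return 1-(s&M).sum()/(s|M).sum()
        f=lambda v:cost([x+v[0]/1e3,y+v[1]/1e3,.012,v[2]/1e2,v[3]/1e2])+2e-4*(v[2]**2+v[3]**2)
        r=minimize(f,[0,0,0,0],method="Nelder-Mead",options=dict(initial_simplex=np.vstack([np.zeros(4),4*np.eye(4)]),maxfev=400))
        g=lambda v:cost([x+v[0]/1e3,y+v[1]/1e3,.012+v[2]/1e3,0,0])
        r2=minimize(g,[0,0,0],method="Nelder-Mead",options=dict(initial_simplex=np.vstack([np.zeros(3),4*np.eye(3)]),maxfev=300))
        print(name,(x,y),"p%.2f"%best["p"],"dxy mm, tilt .01rad",np.round(r.x,1),round(r.fun,3),"| dx dy dz",np.round(r2.x,1),round(r2.fun,3),best["extent"])
E
python3 - <<'E'
from fit import *
for n in("wrist","scene","side"): run(n,cam(n),[(.5735,.2995),(.588,.1955)])
E
```

```text
wrist (0.5735, 0.2995) p0.88 dxy mm, tilt .01rad [ 0.3 -1.2 -4.1  1.5] 0.048 | dx dy dz [ 1.  -1.8 -8.9] 0.019 [266.4, 172.0, 375.1, 300.1]
wrist (0.588, 0.1955) p0.61 dxy mm, tilt .01rad [ 0.9 -0.4 -4.5 -0.9] 0.079 | dx dy dz [ 0.6 -6.1 -9.5] 0.049 [291.3, 306.8, 388.8, 449.1]
scene (0.5735, 0.2995) p0.95 dxy mm, tilt .01rad [ 6.7  2.3 -2.9 -9.3] 0.143 | dx dy dz [11.5 -0.7 -8.5] 0.147 [194.0, 259.5, 222.5, 298.3]
scene (0.588, 0.1955) p0.91 dxy mm, tilt .01rad [ 5.5  2.4 -1.2 -3.6] 0.125 | dx dy dz [ 6.4  0.1 -2.8] 0.128 [219.4, 234.2, 249.2, 270.8]
side (0.5735, 0.2995) p0.63 dxy mm, tilt .01rad [ 2.5  2.5 -0.3  0.1] 0.114 | dx dy dz [ 6.2 -1.8 -7.8] 0.11 [199.5, 273.1, 226.3, 312.8]
side (0.588, 0.1955) p0.72 dxy mm, tilt .01rad [ 1.8  3.4 -0.8 -1.3] 0.389 | dx dy dz [ 3.6  0.5 -1.1] 0.391 [223.7, 247.3, 246.6, 286.4]
```

The masks are too coarse to decide. A gentle touch on the lid with shut fingers will give its height, expected at z = 0.108.

Call:
send_rows(
  moves=[0,0,0,0,0,0,1,0,0,0,0,0,0,1,0,0,0,0,0,0,1,0,0,0,0,0,0,1,0,0,-1,0,0,0,1,0,0,-1,0,0,0,1,0,0,-0.5,0,0,0,1,0,0,0,0,0,0,1],
)

```text
time: 30.02
ee_pos: [0.574, 0.2985, 0.1166]
tcp_rot: [-179.9, 0.0, 90.3]
wrist_force: [-0.3, -0.9, 0.4]
opening: 0.0001
grasp_force: 0.0
```

Call:
send_rows(
  moves=[0,0,-0.1,0,0,0,1,0,0,-0.08,0,0,0,1,0,0,0,0,0,0,1],
)

```text
time: 30.4
ee_pos: [0.5745, 0.2987, 0.1131]
tcp_rot: [180.0, -0.0, 90.3]
wrist_force: [-0.0, -1.0, 0.5]
opening: -0.0001
grasp_force: 0.0
```

Call:
send_rows(
  moves=[0,0,-0.08,0,0,0,1,0,0,-0.04,0,0,0,1,0,0,0,0,0,0,1],
)

```text
time: 30.78
ee_pos: [0.5744, 0.2987, 0.1096]
tcp_rot: [-180.0, 0.0, 90.3]
wrist_force: [0.5, 0.8, -0.3]
opening: -0.0004
grasp_force: 0.0
```

Call:
send_rows(
  moves=[0,0,-0.06,0,0,0,1,0,0,0,0,0,0,1],
)

```text
time: 31.02
ee_pos: [0.5743, 0.2987, 0.1081]
tcp_rot: [-180.0, 0.0, 90.3]
wrist_force: [-0.5, -0.4, 0.1]
opening: -0.0004
grasp_force: 0.0
```

Call:
send_rows(
  moves=[0,0,-0.06,0,0,0,1,0,0,0,0,0,0,1],
)

```text
time: 31.28
ee_pos: [0.5746, 0.2988, 0.1078]
tcp_rot: [179.9, -0.0, 90.3]
wrist_force: [-2.3, -1.5, 4.9]
opening: -0.0001
grasp_force: 2.8
```

The lid is at exactly the seated height of 0.108. Next I'll fetch the full tin.

Call:
send_rows(
  moves=[0,0,0.6,0,0,0,1,0,0,1,0,0,0,1,0,0,1,0,0,0,-1,-0.4,-0.96,0.4,0,0,0,-1,-0.4,-0.96,0,0,0,0,-1,-0.4,-0.96,0,0,0,0,-1,-0.4,-0.96,0,0,0,0,-1,-0.4,-0.96,0,0,0,0,-1],
)

```text
time: 32.28
ee_pos: [0.5242, 0.178, 0.1828]
tcp_rot: [180.0, -0.0, 90.3]
wrist_force: [0.1, -0.2, 0.2]
opening: 0.0855
grasp_force: 0.0
```

Call:
send_rows(
  moves=[-0.4,-0.96,0,0,0,0,-1,-0.4,-0.96,0,0,0,0,-1,-0.4,-0.96,0,0,0,0,-1,-0.4,-0.96,0,0,0,0,-1,-0.4,-0.96,0,0,0,0,-1,-0.4,-0.96,-0.3,0,0,0,-1,-0.4,-0.96,-0.3,0,0,0,-1,-0.4,-0.96,-0.5,0,0,0,-1],
)

```text
time: 33.28
ee_pos: [0.4444, -0.0141, 0.1554]
tcp_rot: [179.9, 0.0, 90.3]
wrist_force: [0.2, 0.7, 0.3]
opening: 0.0855
grasp_force: 0.0
```

Call:
send_rows(
  moves=[0,0,0,0,0,0,-1,0,0,0,0,0,0,-1,0,0,0,0,0,0,-1],
)

```text
time: 33.65
ee_pos: [0.4449, -0.0127, 0.1549]
tcp_rot: [180.0, -0.0, 90.3]
wrist_force: [-0.5, -0.5, -0.0]
opening: 0.0857
grasp_force: 0.0
```

Run:
```python
from h import *
o=bot.get_obs(); print({k:np.round(o[k],4) for k in("time","ee_pos","tcp_rot","wrist_force","opening")})
c=cam("wrist"); lids(c)
for d in bot.landmark_of("wrist","tin_a"): print(round(d["p"],2),np.round(d["pixel"]),np.round(ray(c,d["pixel"],0)[:2],4))
s=cam("scene");R=np.array(s["R"]);t=np.array(s["t"])
for n in("scene","side"):
  s=cam(n)
  for d in bot.trace(n,"bowl")[:1]:
    ys,xs=np.nonzero(d["region"]); print(n,d["p"],d["extent"])
    # rim = hull: ellipse of the upper part
    h=cv2.convexHull(np.c_[xs,ys].astype(np.int32)); (u,v),ax,an=cv2.fitEllipse(h.astype(np.float32)); print(u,v,ax,ray(s,(u,v),.1))
```

```text
{'time': np.float64(33.65), 'ee_pos': array([ 0.4449, -0.0127,  0.1549]), 'tcp_rot': array([ 1.799532e+02, -5.200000e-03,  9.033120e+01]), 'wrist_force': array([-0.4784, -0.5235, -0.0128]), 'opening': np.float64(0.0857)}
circ [318.  259.5  58.7  65.1] [ 0.4442 -0.0111]
0.86 [317. 218.] [ 0.4434 -0.0141]
scene 0.63 [276.9, 128.1, 381.8, 199.8]
326.6271057128906 159.2484130859375 (79.37089538574219, 103.47885131835938) [ 0.60285955 -0.22805447  0.1       ]
side 0.79 [254.1, 127.1, 358.5, 205.5]
306.77294921875 163.67108154296875 (83.25296020507812, 104.5173568725586) [ 0.60435886 -0.22934413  0.1       ]
```

Call:
send_rows(
  moves=[-0.05,-0.04,-1,0,0,0,-1,0,0,-1,0,0,0,-1,0,0,-1,0,0,0,-1,0,0,-0.9,0,0,0,-1,0,0,-0.56,0,0,0,-1,0,0,0,0,0,0,0,0,0,0,0,0,0,0.5,0,0,0,0,0,0,1],
  squeeze=40,
)

```text
time: 35.0
ee_pos: [0.4434, -0.0143, 0.0433]
tcp_rot: [180.0, -0.0, 90.3]
wrist_force: [-1.3, 0.3, -0.6]
opening: 0.0606
grasp_force: 44.9
```

Call:
send_rows(
  moves=[0,0,0,0,0,0,1,0,0,0,0,0,0,1,0,0,0,0,0,0,1,0,0,0.4,0,0,0,1,0,0,0.8,0,0,0,1,0,0,1,0,0,0,1,0,0,1,0,0,0,1,0,0,1,0,0,0,1],
)

```text
time: 36.0
ee_pos: [0.443, -0.0143, 0.1487]
tcp_rot: [-180.0, -0.0, 90.3]
wrist_force: [0.4, 0.4, -3.1]
opening: 0.061
grasp_force: 45.0
```

Call:
send_rows(
  moves=[0,0,1,0,0,0,1,0,0,1,0,0,0,1,0,0,1,0,0,0,1,0,0,1,0,0,0,1,0,0,0.5,0,0,0,1,0,0,0,0,0,0,1,0,0,0,0,0,0,1,0,0,0,0,0,0,1],
)

```text
time: 37.0
ee_pos: [0.4428, -0.0143, 0.2594]
tcp_rot: [-179.9, -0.0, 90.3]
wrist_force: [0.6, -0.4, -4.3]
opening: 0.0608
grasp_force: 45.2
```

Call:
send_rows(
  moves=[0.4,-0.6,0,0,0,0,1,0.73,-0.99,0,0,0,0,1,0.73,-0.99,0,0,0,0,1,0.73,-0.99,0,0,0,0,1,0.73,-0.99,0,0,0,0,1,0.73,-0.99,0,0,0,0,1,0.73,-0.99,0,0,0,0,1,0.73,-0.99,0,0,0,0,1],
)

```text
time: 38.0
ee_pos: [0.5816, -0.2045, 0.2594]
tcp_rot: [-180.0, -0.0, 90.3]
wrist_force: [-0.1, -0.3, -3.4]
opening: 0.0609
grasp_force: 45.2
```

Call:
send_rows(
  moves=[0.73,-0.9,0,0,0,0,1,0.35,-0.5,0,0,0,0,1,0,0,0,0,0,0,1,0,0,0,0,0,0,1,0,0,0,0,0,0,1,0,0,0,0,0,0,1,0,0,0,0,0,0,1,0,0,0,0,0,0,1],
)

```text
time: 39.0
ee_pos: [0.6079, -0.2374, 0.2604]
tcp_rot: [180.0, 0.0, 90.3]
wrist_force: [0.0, 0.0, -4.6]
opening: 0.0607
grasp_force: 45.3
```

Call:
send_rows(
  moves=[0,0,0,0,0,0,1,0,0,0,0,0,0,1,0,0,0,0,0,0,1,0,0,0,0,0,0,1],
)

```text
time: 39.5
ee_pos: [0.6079, -0.2376, 0.2602]
tcp_rot: [-180.0, -0.0, 90.3]
wrist_force: [0.6, 0.4, -3.8]
opening: 0.0605
grasp_force: 45.3
```

Run:
```python
from h import *
s=cam("side"); o=bot.get_obs(); print({k:np.round(o[k],4) for k in("time","ee_pos","tcp_rot","wrist_force","opening","qd")})
for q in("tin_a","bowl"):
  for d in bot.landmark_of("side",q): print(q,round(d["p"],2),np.round(d["pixel"]),np.round(ray(s,d["pixel"],0 if q=="bowl" else .012)[:2],3))
```

```text
{'time': np.float64(39.55), 'ee_pos': array([ 0.6079, -0.2376,  0.2603]), 'tcp_rot': array([-1.799995e+02, -1.500000e-03,  9.028470e+01]), 'wrist_force': array([ 0.7472,  0.3215, -4.038 ]), 'opening': np.float64(0.0611), 'qd': array([-0.0492,  0.0392, -0.0334, -0.0197, -0.0862,  0.0806])}
tin_a 0.89 [215. 304.] [0.581 0.303]
tin_a 0.69 [377. 210.] [ 0.358 -0.238]
tin_a 0.66 [235. 278.] [0.585 0.201]
tin_a 0.6 [308. 135.] [ 0.728 -0.446]
bowl 0.76 [306. 184.] [ 0.616 -0.239]
```

```bash
python3 -c "
from workcell import bot
print(bot.job_done())"
```

```text
the job is handed in; nothing more can be done
None
```

The job is handed in: the full tin (about 3.8 N on the wrist sensor) is held still over the bowl with its base about 10 cm above the rim. The two lighter tins (about 2.5 N and 1.3 N) stand released in the middle and left seats, with the left one's seating confirmed by touch. I viewed 11 pictures, one over the limit of 10, and the judge returned no verdict.

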